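Fetch the dial padlock from the drawer, unlock it and hold it up open

ROBOT

A 7-joint arm with a two-finger parallel gripper is mounted at the origin on the work surface. World frame = base frame: x ahead of the robot, y to its left, z up, the work surface at z = 0. Lengths are in m, angles in rad, forces in N, time in s.
With the tool pointing down it reaches from about 0.425 to 0.925 m from the base axis. Payload 6.8 kg.
Tool frame: the origin (TCP) lies at the very end of the fingers, on their centre line; the grasp point (between the pads) lies 19 mm behind it; z points along the fingers, y is the direction in which the jaws open and shut (so a half turn about z gives the same grasp; the last joint's range is limited). The gripper opens to 88 mm and grips with 3 to 60 N. Pads are 20 mm wide; open, the fingers measure 115 mm over their backs; the gripper's body (75 mm by 178 mm) begins 61 mm behind the grasp point.
Start: joints at [1.087, 0.477, 0.022, 1.555, -0.011, 1.109, -0.083], TCP at [0.248, -0.628, 0.223] pointing down, gripper open.
Joint ranges: [-2.96, 2.96], [-0.34, 2.1], [-1.41, 1.46], [0.24, 2.44], [-1.37, 4.51], [0.17, 1.92], [-2.96, 2.96]. Speed limits (rad/s): [2.39, 2.39, 3.14, 3.14, 3.14, 3.14, 3.14].

INTERFACE

Orientations are given as [roll, pitch, yaw] about the fixed x, y, z axes, in that order (R = Rz(yaw) Ry(pitch) Rx(roll)).
In Python, from cell import manip gives the robot as it stands.
- The arm moves only by the shell command python3 -m pendant 'ROWS' [FORCE]. ROWS is JSON, a list of rows, each a list of 3 entries, a list of its own where there are three numbers: the shift along the world's x, y, z in m, then the turn, a rotation vector about the world's x, y, z in rad, then the closure in counts, from 0 (fully open) to 255 (shut). A call has 1 to 8 rows; each row shifts and turns the commanded pose from where the row before left it; what a row does not reach is not made up. A row lasts 1/12 s, in which the tool goes at most 41.7 mm and 7.16 degrees, less where a joint would pass 70% of its speed; a pose out of reach is approached as far as the arm can. A call is refused whole if a number of a shift passes 0.0417 or a number of a turn 0.125, either way. A call with a gripper value outside its range is refused whole. The fingers move at their own pace and stop on an object; FORCE is the grip in N (left out, the last holds). Time passes only in rows, so rows that do not move let the fingers close. It gives the time, the measured TCP pose, the force and the opening at its end, in the units of the state.
- manip.read_state(): the state, without advancing time (a new reading comes with each control period).
- manip.camera(name): name is "scene" or "side" or "wrist"; returns (picture, depth): 400x640x3 uint8, red, green, blue; 400x640 float32, m along the optical axis (not along the pixel's ray), 0 where there is no reading.
- manip.camera_params(name): a dict with "camera_matrix" (3x3 intrinsics, pixels), "position" and "attitude" of the camera in the world. Camera axes: x right, y down, z forward; pixel columns grow to the right and rows downward; lengths in m; the calibration is good to about 2 mm. The wrist camera is an equidistant fisheye: a pixel r from the principal point sees the ray r / f radians off the axis. A picture is of the moment at which its call begins: read the wrist's pose just before it. camera_params takes no time and is no camera call; for the wrist camera it gives the pose at the moment of the call.
- manip.sign_off(): hands the job in, once; it reports no verdict.
Trained networks look in the newest picture that a camera, given by its name, has taken for a name from the list of things; names that differ only in an ending like _2 or _b are one class to them, and where a whole thing is asked for, a point or a joint stands for the part that bears it (a point fixed in the world has none). Each returns a list of dicts, best first, with "conf" (0 to 1); they miss things now and then, are a little off and sometimes report something else, mostly with a low value. They report only what shows in the picture. A call takes as long as a camera call.
- manip.recognise(query, camera): "centre" ([column, row] in pixels, amid what is visible of it).
- manip.landmark_of(query, camera): "centre" ([column, row] in pixels: a listed point, or the origin of a listed thing).
The state is a dict: "time_s": time; "qpos": joint angles; "qvel": joint speeds; "tau": joint torques, N m; "ee_pos": TCP position; "tcp_rot": TCP orientation; "ft_force": force on the tool from outside, world axes, zero at the start; "ft_torque": the same for the moment, N m; "opening": finger opening in m.
Only numpy, scipy, OpenCV 4.12 (cv2) and the standard library are available. Lean on these libraries where they do the work, as an engineer would, in place of code of your own. Each camera call takes 0.05 s, during which the arm holds its last target. There are 200 camera calls.

TASK

Pull the drawer of the bench-top unit open, find the combination padlock (the one with the dial) in its nest, turn its dial click by click until the white pointer on the dial points at the shackle, and pull the shackle out sideways as far as it goes. Then lift that padlock out of the drawer and finish while still holding it up in the gripper: dial facing up, shackle open, at least 20 cm above the bench and touching nothing else. Leave the drawer open and the keyed padlock in its nest and do not disturb the bottles, jars, beaker and meter around.

Things in the scene. Friction and masses are not known exactly. Their poses are not given: they have to be found in the camera images.
- cab: Grey drawer unit with one dark blue drawer front, 260 mm deep (x) x 340 mm wide (y) x 104 mm high, fixed on the bench; origin on its underside at the middle of its front edge; the front with the handle faces its own -x. Drawer inside: floor 22 mm above the bench, side walls at y = +-146 mm, front panel 15 mm thick plus a 6 mm wall, its top 92 mm above the bench.
- cab_drawer0_handle (a point): Middle of the drawer's handle, a level steel bar 11 mm thick and 120 mm long along the unit's y, standing 35 mm in front of the drawer front (bar centre to face), 66 mm above the bench, held by an 8 mm stem near each end. Can be pinched or hooked from above. Axes parallel to cab. Moves with the drawer.
- cab_drawer0 (a joint): How far the drawer is pulled out towards its -x: 0 shut, 0.18 m fully out. Stays where it is left; slides with about 1 N of friction. Opened 0.16 m or more, both padlocks' centres lie 79 mm or more in front of the unit's front edge (they lie 81 mm behind it when shut).
- lock_mid (a point): Centre of the combination padlock's body, a steel block 64 mm (its x) x 56 mm (its y) x 24 mm thick (its z), about 0.37 kg in all, loose, lying on its back, dial up (+z), shackle towards its +y, in the left or right nest at the front of the drawer, axes parallel to the unit's. Centre 44 mm above the bench. Lifts straight out; the middle 38 mm of its x sides are free, 25 mm beside them for fingers.
- lock_dial_grip (a point): Point on the dial's axis, 21 mm above the padlock's face, in the dial's grip bar: black bar 38 mm long, 12 mm wide, standing from 2 to 31 mm above the face, over a round skirt of 20 mm radius and 3.5 mm high. The bar lies along this point's y; a white line on the +y half (top and end) is the pointer.
- lock_dial (a joint): Dial angle, rad, counter-clockwise seen from above; 0: pointer straight at the shackle (padlock's +y), the release notch. Starts at 0.7 to 1.7, so turn it clockwise. Clicks into a notch every 30 degrees (0.524 rad, 0 included) and is drawn to the nearest when let go; needs under 0.1 N m. Only at 0 (within about 0.1 rad) can the shackle come out; elsewhere it is blocked.
- lock_bow (a point): Middle between the two straight legs of the padlock's shackle, 22 mm beyond the body's edge with the shackle shut, 12 mm above the underside. The shackle is a U of 8 mm aluminium bar, 42 mm wide outside (x), legs along y, its bend reaching 44 mm beyond the body when shut. It can be gripped over both legs from above, fingers closing along x. Moves with the shackle.
- lock_shackle (a joint): How far the shackle is pulled out along the padlock's +y: 0 shut, 0.018 m fully out (hard stop). About 2 N of friction; it stays where it is left.
- keylock_mid (a point): Centre of the other padlock's body, in the other nest: same body and shackle, no dial but a flat brass keyhole disc. To be left there. Each nest is a plinth 10 mm above the drawer floor, 78 x 70 mm (so the shackle is clear of the floor), with 9 mm high stops at its four corners, reaching 39 mm (x) and 35 mm (y) from the centre, that keep the body from sliding or turning.
- bottle0_mid (a point): Centre of an amber bottle, 48 mm across, 115 mm high, standing on the bench left of the unit; not to be disturbed.
- bottle1_mid (a point): Another such bottle.
- bottle2_mid (a point): Another such bottle.
- beaker_mid (a point): Centre of a glass beaker, 90 mm across, 110 mm high, standing on the bench right of the unit; not to be disturbed.
- meter_mid (a point): Centre of a black hand-held meter, 90 x 200 x 45 mm, lying on the bench far left; not to be disturbed.
- jar0_mid (a point): Centre of a small clear jar, 34 mm across, 45 mm high, on the middle of the drawer unit's top; not to be disturbed.
- jar1_mid (a point): Centre of a small amber jar, as the other; not to be disturbed.

How it is judged:
By the outcome, as a careful person would: the job done as asked, in the order asked, and still so for the second after the job is handed in, while the arm keeps its last pose, push and grip.
It also fails if it takes over 72 s, if anything falls off the work surface, if the arm or the gripper's body presses on something with over 40 N, if the wrist force passes 120 N, or if a joint passes its speed limit or range.

## Working session

There is one attempt and no reset: what is moved stays moved. The work goes in short steps, Python scripts to look and compute and a shell command to move; the robot and the scene stay as the last step left them, time stands still between calls to the robot, and variables do not carry over. Pictures are saved under pics/ and viewed, about 8 in all and at most 12, crops included, and the job is handed in when it is done.

```bash
ls; mkdir -p pics; cat > h.py <<'E'
import numpy as np, cv2
from scipy.spatial.transform import Rotation as R
from cell import manip
def rot(a):
    a=np.array(a,float)
    return a if a.shape==(3,3) else (R.from_euler('xyz',a).as_matrix() if a.size==3 else R.from_quat(a).as_matrix())
def ray(cam,px,P=None):
    P=P or manip.camera_params(cam); K=np.array(P["camera_matrix"]); u=(np.array(px,float)-K[:2,2])/K[[0,1],[0,1]]
    if cam=="wrist":
        r=np.hypot(*u); d=np.array([*(u/max(r,1e-9)*np.sin(r)),np.cos(r)])
    else: d=np.array([*u,1.])
    return np.array(P["position"]),rot(P["attitude"])@d
def atz(cam,px,z,P=None):
    o,d=ray(cam,px,P); return o+d*(z-o[2])/d[2]
def snap(cam,name):
    P=manip.camera_params(cam); im,d=manip.camera(cam); cv2.imwrite(f"pics/{name}.png",im[:,:,::-1]); return im,d,P
E
python3 - <<'E'
from h import *
np.set_printoptions(precision=4,suppress=True)
print(manip.read_state())
for c in ["scene","side","wrist"]:
    im,d,P=snap(c,c+"0"); print(c,P)
    for q,z in [("cab_drawer0_handle",.066),("cab",0)]:
        for r in manip.landmark_of(q,c)[:2]: print(q,r,atz(c,r["centre"],z,P))
a=cv2.imread("pics/scene0.png");b=cv2.imread("pics/side0.png")
cv2.imwrite("pics/both0.png",cv2.resize(np.vstack([a,b]),(480,600)))
E
```

```text
pics
{'time_s': 0.0, 'qpos': array([ 1.0869,  0.4778,  0.0224,  1.5564, -0.0115,  1.1093, -0.0831]), 'qvel': array([ 0.0007, -0.0008,  0.001 , -0.0021, -0.0006, -0.0009,  0.0009]), 'tau': array([  0.0005, -58.2865,   1.5349, -27.2616,  -0.0543,   0.0171,
         0.0002]), 'ee_pos': array([ 0.2475, -0.6274,  0.2217]), 'tcp_rot': array([-3.1398,  0.0002,  0.3758]), 'ft_force': array([ 0.1184, -0.1352,  0.0716]), 'ft_torque': array([-0.0046, -0.0462,  0.0483]), 'opening': 0.08786893005752124}
scene {'camera_matrix': array([[494.4272,   0.    , 322.3669],
       [  0.    , 494.4272, 199.9396],
       [  0.    ,   0.    ,   1.    ]]), 'position': array([1.5111, 0.7789, 0.9389]), 'attitude': array([-2.185 ,  0.0085,  2.2435])}
cab_drawer0_handle {'centre': [414.6, 261.5], 'conf': 0.65} [0.6176 0.364  0.066 ]
cab_drawer0_handle {'centre': [290.9, 202.7], 'conf': 0.55} [ 0.6177 -0.0647  0.066 ]
cab {'centre': [287.4, 229.2], 'conf': 0.93} [ 0.6608 -0.0447 -0.    ]
cab {'centre': [512.0, 257.7], 'conf': 0.22} [0.3679 0.5401 0.    ]
side {'camera_matrix': array([[393.1207,   0.    , 316.3474],
       [  0.    , 393.1207, 198.1511],
       [  0.    ,   0.    ,   1.    ]]), 'position': array([-0.0844,  0.7251,  0.8301]), 'attitude': array([-2.2188, -0.0006, -2.3476])}
cab_drawer0_handle {'centre': [339.2, 188.4], 'conf': 0.92} [ 0.6201 -0.0748  0.066 ]
cab {'centre': [325.4, 203.5], 'conf': 0.7} [ 0.6537 -0.0448  0.    ]
cab {'centre': [299.3, 174.1], 'conf': 0.55} [ 0.8508 -0.1039  0.    ]
wrist {'camera_matrix': array([[309.7069,   0.    , 317.2211],
       [  0.    , 309.7069, 194.8511],
       [  0.    ,   0.    ,   1.    ]]), 'position': array([ 0.3113, -0.6024,  0.3843]), 'attitude': array([ 2.887 ,  0.0006, -1.1947])}
```

View pics/both0.png

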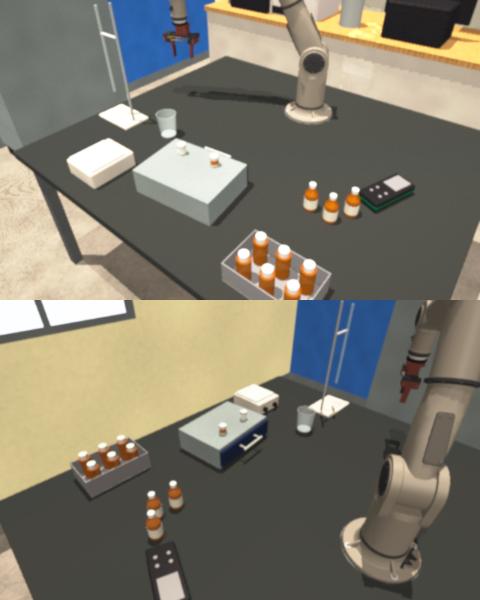

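```bash
python3 - <<'E'
from h import *
np.set_printoptions(precision=4,suppress=True)
im,d,P=snap("scene","s1")
K=P["camera_matrix"];v,u=np.mgrid[:400,:640]
pc=np.stack([(u-K[0,2])/K[0,0]*d,(v-K[1,2])/K[1,1]*d,d],-1)@rot(P["attitude"]).T+P["position"]
m=(abs(pc[...,2]-.104)<.008)&(d>0)&(pc[...,0]>.5)&(pc[...,0]<1.1)&(abs(pc[...,1])<.35)
n,l,s,_=cv2.connectedComponentsWithStats(m.astype(np.uint8)); i=1+s[1:,4].argmax()
p=pc[l==i][:,:2].astype(np.float32); r=cv2.minAreaRect(p); print(r,np.median(pc[l==i][:,2])); print(cv2.boxPoints(r))
for c in ("scene","side"):
  snap(c,"x")
  for q,z in [("jar0_mid",.126),("jar1_mid",.126),("bottle0_mid",.057),("beaker_mid",.055)]:
    for t in manip.landmark_of(q,c)[:3]: print(c,q,t["conf"],atz(c,t["centre"],z))
E
```

```text
((0.7917605042457581, -0.0457594096660614), (0.25272879004478455, 0.346174418926239), 6.537404537200928) 0.10620970956669995
[[ 0.6465  0.1118]
 [ 0.6859 -0.2321]
 [ 0.937  -0.2033]
 [ 0.8976  0.1406]]
scene jar0_mid 0.55 [ 0.7436 -0.1466  0.126 ]
scene jar1_mid 0.75 [0.7315 0.0152 0.126 ]
scene bottle0_mid 0.91 [0.6156 0.3585 0.057 ]
scene bottle0_mid 0.64 [0.5514 0.489  0.057 ]
scene beaker_mid 0.77 [ 0.5643 -0.4242  0.055 ]
side jar0_mid 0.45 [ 0.7521 -0.124   0.126 ]
side jar1_mid 0.56 [0.7082 0.0062 0.126 ]
side jar1_mid 0.29 [0.5532 0.4644 0.126 ]
side bottle0_mid 0.61 [0.599  0.3633 0.057 ]
side beaker_mid 0.94 [ 0.5796 -0.4074  0.055 ]
side beaker_mid 0.43 [0.3667 0.555  0.055 ]
```

```bash
python3 -m pendant '[[[0.0215,0.033,0],[0,0,0.119],100],[[0.0215,0.033,0],[0,0,0.119],174],[[0.0215,0.033,0],[0,0,0.119],174],[[0.0215,0.033,0],[0,0,0.119],174],[[0.0215,0.033,0],[0,0,0.119],174],[[0.0215,0.033,0],[0,0,0.119],174],[[0.0215,0.033,0],[0,0,0.119],174],[[0.0215,0.033,0],[0,0,0.119],174]]' 20
python3 -m pendant '[[[0.0215,0.033,0],[0,0,0.119],174],[[0.0215,0.033,0],[0,0,0.119],174],[[0.0215,0.033,0],[0,0,0.119],174],[[0.0215,0.033,0],[0,0,0],174],[[0.0215,0.033,0],[0,0,0],174],[[0.0215,0.033,0],[0,0,0],174],[[0.0215,0.033,0],[0,0,0],174],[[0.0215,0.033,0],[0,0,0],174]]'
python3 -m pendant '[[[0.0,0.030,0],[0,0,0],174],[[0,0,0],[0,0,0],174],[[0,0,0],[0,0,0],174]]'
python3 - <<'E'
from h import *
np.set_printoptions(precision=4,suppress=True)
s=manip.read_state();print(s['ee_pos'],s['tcp_rot'],s['qpos'],s['opening'])
im,d,P=snap("wrist","w1")
for t in manip.landmark_of("cab_drawer0_handle","wrist")[:3]: print(t,atz("wrist",t["centre"],.066,P))
E
```

```text
time_s: 1.67
ee_pos: [0.4205, -0.3623, 0.223]
tcp_rot: [3.141, 0.0, 1.333]
ft_force: [1.3, -0.8, -0.4]
opening: 0.0378
time_s: 2.33
ee_pos: [0.5926, -0.0984, 0.2229]
tcp_rot: [3.141, 0.0, 1.684]
ft_force: [1.7, -0.2, 0.4]
opening: 0.0276
time_s: 2.58
ee_pos: [0.592, -0.0674, 0.2227]
tcp_rot: [3.141, -0.001, 1.689]
ft_force: [0.6, -1.1, 0.0]
opening: 0.0279
[ 0.592  -0.0674  0.2227] [ 3.1414 -0.0007  1.6892] [ 0.3739  0.3879 -0.4714  1.7258  0.1958  1.0747 -0.0428] 0.02790410216791749
{'centre': [343.4, 183.1], 'conf': 0.96} [ 0.6195 -0.0653  0.066 ]
```

View pics/w1.png

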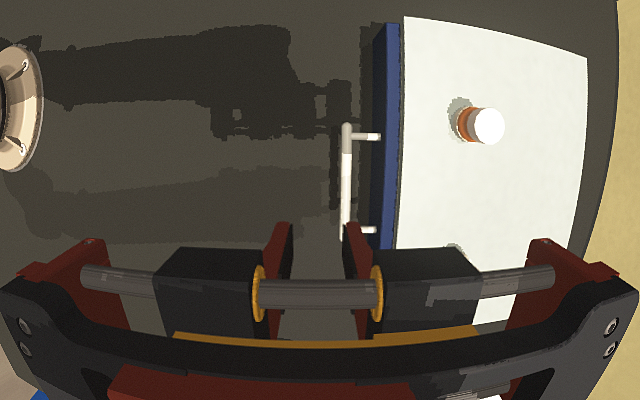

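```bash
python3 -m pendant '[[[0.0275,0.002,0],[0,0,0],174],[[0,0,-0.035],[0,0,0],174],[[0,0,-0.035],[0,0,0],174],[[0,0,-0.035],[0,0,0],174],[[0,0,-0.025],[0,0,0],174],[[0,0,-0.023],[0,0,0],174],[[0,0,-0.02],[0,0,0],174],[[0,0,0],[0,0,0],174]]'
python3 -m pendant '[[[0,0,0],[0,0,0],255],[[0,0,0],[0,0,0],255],[[0,0,0],[0,0,0],255],[[0,0,0],[0,0,0],255],[[0,0,0],[0,0,0],255]]' 20
```

```text
time_s: 3.35
ee_pos: [0.6159, -0.0705, 0.0455]
tcp_rot: [-3.134, -0.0, 1.682]
ft_force: [-0.9, -0.3, 0.1]
opening: 0.0278
time_s: 3.77
ee_pos: [0.6206, -0.0686, 0.0515]
tcp_rot: [3.138, 0.001, 1.684]
ft_force: [0.2, -2.3, 6.2]
opening: 0.0102
```

```bash
python3 -m pendant '[[[-0.012,-0.0014,0],[0,0,0],255],[[-0.023,-0.0026,0],[0,0,0],255],[[-0.023,-0.0026,0],[0,0,0],255],[[-0.023,-0.0026,0],[0,0,0],255],[[-0.023,-0.0026,0],[0,0,0],255],[[-0.023,-0.0026,0],[0,0,0],255],[[-0.023,-0.0026,0],[0,0,0],255],[[-0.021,-0.0024,0],[0,0,0],255]]'
python3 -m pendant '[[[0,0,0],[0,0,0],255],[[0,0,0],[0,0,0],255],[[0,0,0],[0,0,0],174],[[0,0,0],[0,0,0],174],[[0,0,0.03],[0,0,0],174],[[0,0,0.04],[0,0,0],174],[[0,0,0.04],[0,0,0],174],[[0,0,0.04],[0,0,0],0]]'
python3 -m pendant '[[[0.02,0.002,0.02],[0,0,0],0],[[0.02,0.002,0],[0,0,0],0],[[0,0,0],[0,0,0],0]]'
python3 - <<'E'
from h import *
np.set_printoptions(precision=4,suppress=True)
s=manip.read_state();print(s['ee_pos'],s['tcp_rot'],s['qpos'],s['opening'])
for c in ("wrist","scene"):
  im,d,P=snap(c,c+"2")
  for q,z in [("cab_drawer0_handle",.066),("lock_mid",.044),("lock_dial_grip",.077),("keylock_mid",.044),("lock_bow",.044)]:
    for t in manip.landmark_of(q,c)[:2]: print(c,q,t,atz(c,t["centre"],z,P))
E
```

```text
time_s: 4.43
ee_pos: [0.4494, -0.0886, 0.0514]
tcp_rot: [3.137, 0.002, 1.684]
ft_force: [2.7, -3.9, 6.8]
opening: 0.0104
time_s: 5.1
ee_pos: [0.448, -0.0862, 0.2011]
tcp_rot: [-3.141, -0.002, 1.686]
ft_force: [0.5, -0.7, -0.4]
opening: 0.0319
time_s: 5.35
ee_pos: [0.4926, -0.0822, 0.2218]
tcp_rot: [3.135, -0.0, 1.686]
ft_force: [0.9, 1.0, -0.3]
opening: 0.0511
[ 0.4926 -0.0822  0.2218] [ 3.1352 -0.      1.686 ] [ 0.5021  0.2286 -0.528   1.9436  0.1355  0.9974  0.0276] 0.051068455819980894
wrist cab_drawer0_handle {'centre': [273.8, 179.8], 'conf': 0.81} [ 0.4478 -0.0848  0.066 ]
wrist lock_mid {'centre': [380.0, 129.2], 'conf': 0.74} [ 0.5563 -0.0191  0.044 ]
wrist lock_mid {'centre': [532.9, 262.6], 'conf': 0.2} [ 0.8305 -0.1693  0.044 ]
wrist lock_dial_grip {'centre': [388.9, 130.6], 'conf': 0.97} [ 0.5586 -0.0187  0.077 ]
wrist keylock_mid {'centre': [372.2, 257.2], 'conf': 0.65} [ 0.5723 -0.1725  0.044 ]
wrist lock_bow {'centre': [377.7, 85.7], 'conf': 0.64} [0.5475 0.0286 0.044 ]
scene cab_drawer0_handle {'centre': [319.3, 175.9], 'conf': 0.68} [ 0.4464 -0.0916  0.066 ]
scene lock_mid {'centre': [317.8, 202.2], 'conf': 0.57} [ 0.5416 -0.0213  0.044 ]
scene lock_mid {'centre': [276.0, 191.0], 'conf': 0.48} [ 0.5759 -0.1671  0.044 ]
scene lock_dial_grip {'centre': [317.3, 197.1], 'conf': 0.68} [ 0.5574 -0.0099  0.077 ]
scene keylock_mid {'centre': [275.4, 191.7], 'conf': 0.88} [ 0.5801 -0.1659  0.044 ]
scene keylock_mid {'centre': [317.5, 202.5], 'conf': 0.48} [ 0.5434 -0.0211  0.044 ]
scene lock_bow {'centre': [318.8, 173.0], 'conf': 0.56} [ 0.4063 -0.1264  0.044 ]
scene lock_bow {'centre': [331.6, 211.2], 'conf': 0.45} [0.5525 0.0415 0.044 ]
```

View pics/wrist2.png

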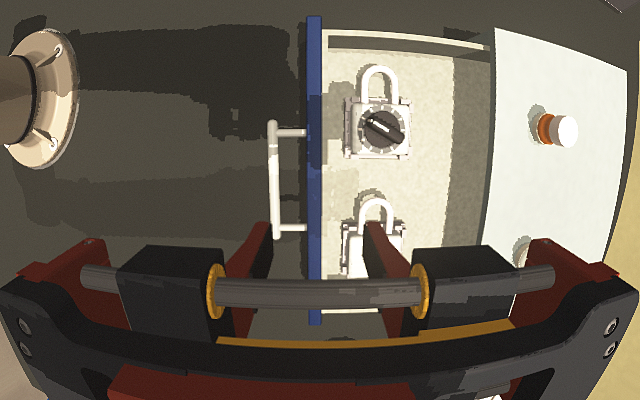

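```bash
python3 - <<'E'
from h import *
a=cv2.imread("pics/wrist2.png")[60:170,330:430]; cv2.imwrite("pics/c2.png",cv2.resize(a,None,fx=5,fy=5,interpolation=cv2.INTER_CUBIC))
E
```

```text
(no output)
```

View pics/c2.png

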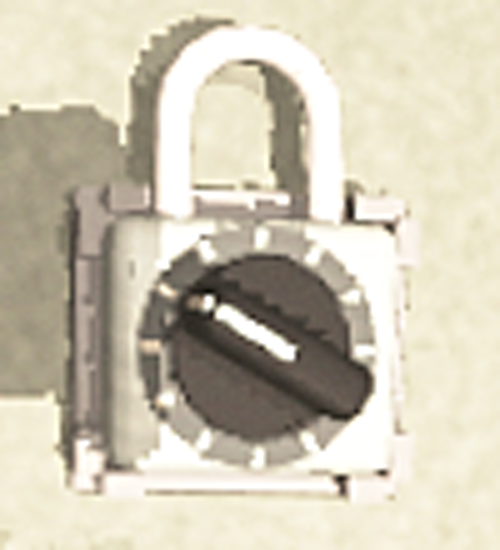

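```bash
python3 -m pendant '[[[0.011,0.0106,0],[0,0,0.1163],168],[[0.011,0.0106,0],[0,0,0.1163],168],[[0.011,0.0106,0],[0,0,0.1163],168],[[0.011,0.0106,0],[0,0,0.1163],168],[[0.011,0.0106,0],[0,0,0.1163],168],[[0.011,0.0106,0],[0,0,0.1163],168],[[0,0,-0.02],[0,0,0.1163],168],[[0,0,-0.03],[0,0,0.1163],168]]'
python3 -m pendant '[[[0,0,-0.03],[0,0,0.1163],168],[[0,0,0],[0,0,0],168],[[0,0,0],[0,0,0],168]]'
python3 - <<'E'
from h import *
np.set_printoptions(precision=4,suppress=True)
s=manip.read_state();print(s['ee_pos'],s['tcp_rot'],s['qpos'],s['opening'])
c="wrist"
im,d,P=snap(c,c+"3")
for q,z in [("lock_dial_grip",.077),("lock_mid",.044),("lock_bow",.044)]:
    for t in manip.landmark_of(q,c)[:2]: print(c,q,t,atz(c,t["centre"],z,P))
E
```

```text
time_s: 6.62
ee_pos: [0.5571, -0.0184, 0.1717]
tcp_rot: [3.138, 0.005, 2.622]
ft_force: [0.7, -0.1, -0.7]
opening: 0.0379
time_s: 6.87
ee_pos: [0.5532, -0.0198, 0.1388]
tcp_rot: [-3.141, -0.003, 2.728]
ft_force: [0.7, 0.0, 0.2]
opening: 0.0303
[ 0.5532 -0.0198  0.1388] [-3.1409 -0.0034  2.728 ] [ 0.4633  0.4655 -0.6874  1.8891  0.3648  0.9187  0.7589] 0.0303150908884607
wrist lock_dial_grip {'centre': [322.6, 209.1], 'conf': 0.61} [ 0.5552 -0.0161  0.077 ]
wrist lock_mid {'centre': [321.5, 198.9], 'conf': 0.72} [ 0.5559 -0.0169  0.044 ]
wrist lock_bow {'centre': [369.4, 171.3], 'conf': 0.57} [0.55   0.0301 0.044 ]
```

View pics/wrist3.png

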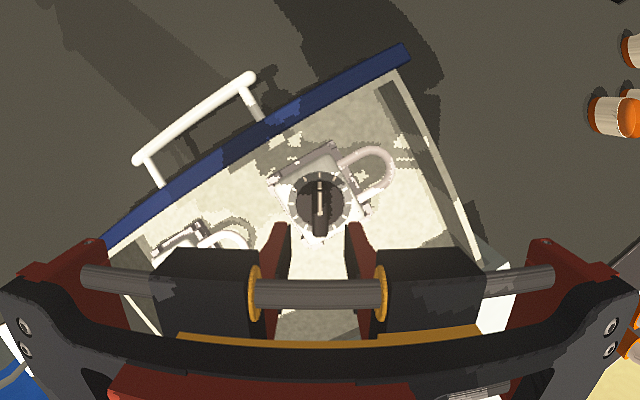

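```bash
python3 -m pendant '[[[0.003,0.002,-0.025],[0,0,0],168],[[0,0,-0.025],[0,0,0],168],[[0,0,-0.015],[0,0,0],168],[[0,0,-0.008],[0,0,0],168],[[0,0,0],[0,0,0],168]]'
python3 -m pendant '[[[0,0,0],[0,0,0],168],[[0,0,0],[0,0,0],168]]' 
python3 -m pendant '[[[0,0,0],[0,0,0],255],[[0,0,0],[0,0,0],255],[[0,0,0],[0,0,0],255],[[0,0,0],[0,0,0],255]]' 12
```

```text
time_s: 7.48
ee_pos: [0.557, -0.0178, 0.0663]
tcp_rot: [-3.141, -0.001, 2.731]
ft_force: [0.0, -0.2, 0.2]
opening: 0.0301
time_s: 7.65
ee_pos: [0.5584, -0.0175, 0.0682]
tcp_rot: [3.141, 0.002, 2.731]
ft_force: [0.9, 0.9, 0.7]
opening: 0.0298
time_s: 7.98
ee_pos: [0.5576, -0.0184, 0.0673]
tcp_rot: [-3.141, 0.001, 2.731]
ft_force: [-0.8, -1.9, 4.4]
opening: 0.0121
```

```bash
python3 -m pendant '[[[0,0,0],[0,0,-0.105],255],[[0,0,0],[0,0,-0.105],255],[[0,0,0],[0,0,-0.105],255],[[0,0,0],[0,0,-0.105],255],[[0,0,0],[0,0,-0.104],255],[[0,0,0],[0,0,0],255],[[0,0,0],[0,0,0],255]]'
python3 -m pendant '[[[0,0,0],[0,0,-0.105],255],[[0,0,0],[0,0,-0.105],255],[[0,0,0],[0,0,-0.105],255],[[0,0,0],[0,0,-0.105],255],[[0,0,0],[0,0,-0.104],255],[[0,0,0],[0,0,0],255],[[0,0,0],[0,0,0],255]]'
python3 -m pendant '[[[0,0,0],[0,0,0],168],[[0,0,0],[0,0,0],168],[[0,0,0],[0,0,0],168],[[0,0,0.02],[0,0,0],168],[[0,0,0.03],[0,0,0],100],[[0,-0.01,0.03],[0,0,0],80],[[0,-0.03,0],[0,0,0],80],[[0,0,0],[0,0,0],80]]'
python3 - <<'E'
from h import *
np.set_printoptions(precision=4,suppress=True)
s=manip.read_state();print(s['ee_pos'],s['tcp_rot'],s['qpos'],s['opening'])
c="wrist"
im,d,P=snap(c,c+"4")
for q,z in [("lock_dial_grip",.077),("lock_mid",.044),("lock_bow",.044),("cab_drawer0_handle",.066)]:
    for t in manip.landmark_of(q,c)[:2]: print(c,q,t,atz(c,t["centre"],z,P))
a=cv2.imread("pics/wrist4.png")[50:300,200:450]; cv2.imwrite("pics/c4.png",cv2.resize(a,None,fx=2.4,fy=2.4,interpolation=cv2.INTER_CUBIC))
E
```

```text
time_s: 8.57
ee_pos: [0.5577, -0.0187, 0.0673]
tcp_rot: [-3.141, 0.002, 2.21]
ft_force: [-0.8, -4.8, 6.5]
opening: 0.012
time_s: 9.15
ee_pos: [0.5579, -0.0188, 0.0673]
tcp_rot: [3.141, 0.002, 1.687]
ft_force: [-0.9, -4.4, 6.6]
opening: 0.0123
time_s: 9.82
ee_pos: [0.5582, -0.0629, 0.1481]
tcp_rot: [3.139, 0.003, 1.68]
ft_force: [-0.0, -1.2, -0.4]
opening: 0.0532
[ 0.5582 -0.0629  0.1481] [3.1391 0.0033 1.6797] [ 0.3196  0.4055 -0.4019  1.8822  0.2039  0.8907 -0.0728] 0.05323550050954165
wrist lock_dial_grip {'centre': [325.2, 148.0], 'conf': 0.77} [ 0.5594 -0.018   0.077 ]
wrist lock_mid {'centre': [326.4, 142.4], 'conf': 0.69} [ 0.5612 -0.0165  0.044 ]
wrist lock_bow {'centre': [319.9, 85.6], 'conf': 0.79} [0.5503 0.0315 0.044 ]
wrist cab_drawer0_handle {'centre': [193.5, 211.8], 'conf': 0.97} [ 0.4519 -0.0848  0.066 ]
```

View pics/c4.png

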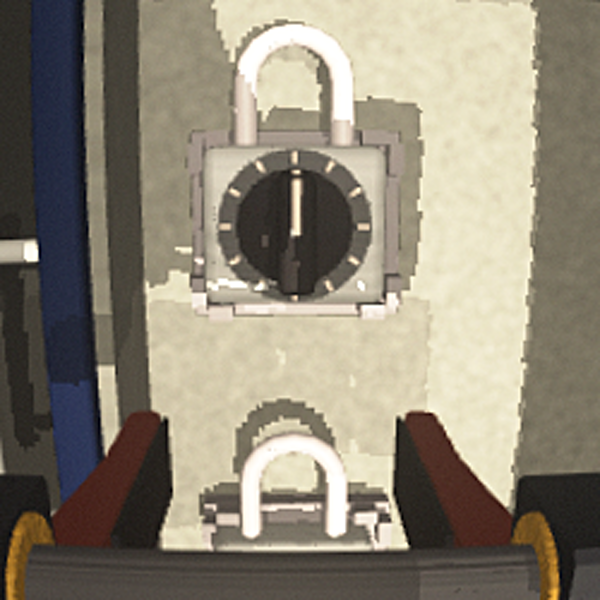

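```bash
python3 -m pendant '[[[-0.006,0.030,0],[0,0,0],75],[[0,0.033,0],[0,0,0],75],[[0,0.032,0],[0,0,0],75],[[0,0,-0.035],[0,0,0],75],[[0,0,-0.035],[0,0,0],75],[[0,0,0],[0,0,0],75],[[0,0,0],[0,0,0],75]]'
```

```text
time_s: 10.65
ee_pos: [0.5493, 0.0381, 0.0751]
tcp_rot: [-3.136, -0.001, 1.685]
ft_force: [0.5, 0.1, 1.0]
opening: 0.0622
```

```bash
python3 -m pendant '[[[0,0,-0.025],[0,0,0],75],[[0,0,-0.013],[0,0,0],75],[[0,0,-0.008],[0,0,0],75],[[0,0,0],[0,0,0],75],[[0,0,0],[0,0,0],75]]'
```

```text
time_s: 11.07
ee_pos: [0.5515, 0.0373, 0.0313]
tcp_rot: [3.141, -0.0, 1.683]
ft_force: [0.7, 0.0, 0.2]
opening: 0.0621
```

```bash
python3 -m pendant '[[[0.001,-0.005,0],[0,0,0],75],[[0,0,0],[0,0,0],150],[[0,0,0],[0,0,0],255],[[0,0,0],[0,0,0],255],[[0,0,0],[0,0,0],255],[[0,0,0],[0,0,0],255]]' 25
python3 -m pendant '[[[-0.0005,0.004,0],[0,0,0],255],[[-0.0005,0.004,0],[0,0,0],255],[[-0.0005,0.004,0],[0,0,0],255],[[-0.0005,0.004,0],[0,0,0],255],[[-0.0002,0.002,0],[0,0,0],255],[[0,0.001,0],[0,0,0],255],[[0,0,0],[0,0,0],255]]'
```

```text
time_s: 11.57
ee_pos: [0.5524, 0.0322, 0.031]
tcp_rot: [3.141, 0.0, 1.683]
ft_force: [-1.2, -1.2, 2.8]
opening: 0.041
time_s: 12.15
ee_pos: [0.5501, 0.0505, 0.0306]
tcp_rot: [-3.141, 0.002, 1.684]
ft_force: [1.3, -4.3, 2.4]
opening: 0.041
```

```bash
python3 -m pendant '[[[0,0.001,0],[0,0,0],255],[[0,0.001,0],[0,0,0],255],[[0,0,0],[0,0,0],255],[[0,0,0],[0,0,0],255]]'
```

```text
time_s: 12.48
ee_pos: [0.5501, 0.0506, 0.0304]
tcp_rot: [-3.141, 0.003, 1.682]
ft_force: [1.7, -8.4, 1.5]
opening: 0.0406
```

```bash
python3 -m pendant '[[[0,-0.002,0],[0,0,0],255],[[0,0,0],[0,0,0],75],[[0,0,0],[0,0,0],75],[[0,0,0],[0,0,0],75],[[0,0,0.03],[0,0,0],75],[[0,0,0.04],[0,0,0],60],[[0,-0.03,0.04],[0,0,0],29],[[0,-0.04,0],[0,0,0],29]]'
python3 -m pendant '[[[0.003,-0.04,0],[0,0,0],29],[[0,0,0],[0,0,0],29],[[0,0,0],[0,0,0],29]]'
python3 - <<'E'
from h import *
np.set_printoptions(precision=4,suppress=True)
s=manip.read_state();print(s['ee_pos'],s['tcp_rot'],s['qpos'],s['opening'])
c="wrist"
im,d,P=snap(c,c+"5")
for q,z in [("lock_dial_grip",.077),("lock_mid",.044),("lock_bow",.044),("cab_drawer0_handle",.066)]:
    for t in manip.landmark_of(q,c)[:2]: print(c,q,t,atz(c,t["centre"],z,P))
a=cv2.imread("pics/wrist5.png")[30:280,200:450]; cv2.imwrite("pics/c5.png",cv2.resize(a,None,fx=2.4,fy=2.4,interpolation=cv2.INTER_CUBIC))
E
```

```text
time_s: 13.15
ee_pos: [0.5543, -0.0077, 0.1406]
tcp_rot: [3.13, -0.003, 1.693]
ft_force: [2.1, -0.1, 1.2]
opening: 0.076
time_s: 13.4
ee_pos: [0.5527, -0.0562, 0.1338]
tcp_rot: [-3.141, 0.0, 1.679]
ft_force: [-0.4, -0.1, -0.8]
opening: 0.0779
[ 0.5527 -0.0562  0.1338] [-3.1412  0.0004  1.6786] [ 0.3134  0.4176 -0.4071  1.9046  0.2138  0.8618 -0.0948] 0.07787282872997726
wrist lock_dial_grip {'centre': [332.8, 157.9], 'conf': 0.84} [ 0.5594 -0.0161  0.077 ]
wrist lock_dial_grip {'centre': [416.9, 203.8], 'conf': 0.53} [ 0.6276 -0.0432  0.077 ]
wrist lock_mid {'centre': [330.8, 152.5], 'conf': 0.87} [ 0.5594 -0.0162  0.044 ]
wrist lock_mid {'centre': [190.5, 224.3], 'conf': 0.33} [ 0.4397 -0.0932  0.044 ]
wrist lock_bow {'centre': [326.9, 69.6], 'conf': 0.72} [0.5488 0.0509 0.044 ]
wrist lock_bow {'centre': [572.4, 153.4], 'conf': 0.34} [0.8168 0.0215 0.044 ]
wrist cab_drawer0_handle {'centre': [193.3, 227.0], 'conf': 0.63} [ 0.4514 -0.0861  0.066 ]
```

View pics/c5.png

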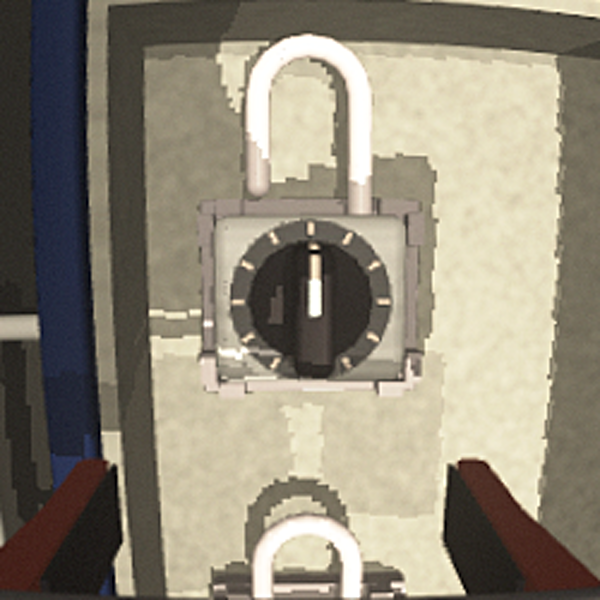

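```bash
python3 -m pendant '[[[0.006,0.02,0],[0,0,0],29],[[0,0.02,0],[0,0,0],29],[[0,0,-0.03],[0,0,0],29],[[0,0,-0.025],[0,0,0],29],[[0,0,0],[0,0,0],29],[[0,0,0],[0,0,0],29]]' 40
```

```text
time_s: 14.15
ee_pos: [0.5579, -0.0126, 0.0782]
tcp_rot: [-3.139, -0.001, 1.685]
ft_force: [0.5, 0.7, 1.1]
opening: 0.0783
```

```bash
python3 -m pendant '[[[0.0015,-0.004,-0.02],[0,0,0],29],[[0,0,-0.014],[0,0,0],29],[[0,0,-0.007],[0,0,0],29],[[0,0,0],[0,0,0],29],[[0,0,0],[0,0,0],29]]'
```

```text
time_s: 14.57
ee_pos: [0.5612, -0.0174, 0.039]
tcp_rot: [3.141, -0.0, 1.684]
ft_force: [0.1, -0.4, 0.1]
opening: 0.0778
```

```bash
python3 -m pendant '[[[-0.001,0,-0.002],[0,0,0],29],[[0,0,0],[0,0,0],80],[[0,0,0],[0,0,0],255],[[0,0,0],[0,0,0],255],[[0,0,0],[0,0,0],255],[[0,0,0],[0,0,0],255]]' 40
python3 -m pendant '[[[0,0,0.005],[0,0,0],255],[[0,0,0.01],[0,0,0],255],[[0,0,0.015],[0,0,0],255],[[0,0,0.025],[0,0,0],255],[[0,0,0.03],[0,0,0],255],[[0,0,0.03],[0,0,0],255],[[0,0,0],[0,0,0],255]]'
```

```text
time_s: 15.07
ee_pos: [0.5598, -0.0177, 0.0365]
tcp_rot: [3.141, 0.0, 1.683]
ft_force: [-1.7, -0.3, 4.8]
opening: 0.0638
time_s: 15.65
ee_pos: [0.5629, -0.0172, 0.157]
tcp_rot: [3.132, 0.001, 1.683]
ft_force: [2.1, 1.3, -3.2]
opening: 0.0641
```

```bash
python3 -m pendant '[[[0,0,0.025],[0,0,0],255],[[0,0,0.03],[0,0,0],255],[[0,0,0.03],[0,0,0],255],[[0,0,0.03],[0,0,0],255],[[0,0,0.02],[0,0,0],255],[[0,0,0.01],[0,0,0],255],[[0,0,0],[0,0,0],255],[[0,0,0],[0,0,0],255]]'
python3 -m pendant '[[[0,0,0],[0,0,0],255],[[0,0,0],[0,0,0],255],[[0,0,0],[0,0,0],255],[[0,0,0],[0,0,0],255],[[0,0,0],[0,0,0],255],[[0,0,0],[0,0,0],255]]'
python3 - <<'E'
from h import *
s=manip.read_state();print(s['ee_pos'],s['opening'],s['ft_force'])
for c in("wrist","side","scene"): snap(c,c+"6")
a=cv2.imread("pics/wrist6.png")[0:300,170:470];b=cv2.imread("pics/side6.png")[60:260,230:430];d=cv2.imread("pics/scene6.png")[60:260,220:420]
cv2.imwrite("pics/c6.png",np.hstack([cv2.resize(x,(0,0),fx=f,fy=f) for x,f in((a,1),(b,1.5))]))
cv2.imwrite("pics/c6.png",np.hstack([a,cv2.resize(b,(300,300)),]))
E
```

```text
time_s: 16.32
ee_pos: [0.5588, -0.0178, 0.2947]
tcp_rot: [-3.14, -0.0, 1.684]
ft_force: [0.5, 0.3, -4.1]
opening: 0.0635
time_s: 16.82
ee_pos: [0.5595, -0.0177, 0.2957]
tcp_rot: [-3.141, -0.0, 1.683]
ft_force: [-0.1, 0.6, -3.7]
opening: 0.0637
[ 0.55947767 -0.01769472  0.2957075 ] 0.06372512028079923 [-0.07379771  0.61375714 -3.6735868 ]
```

View pics/c6.png

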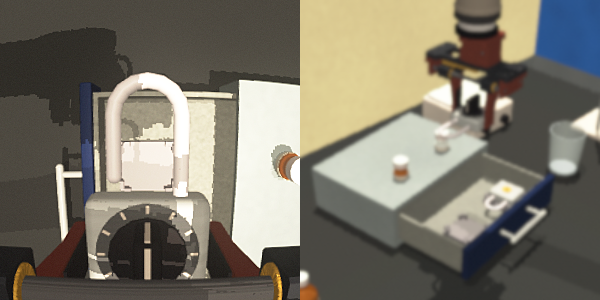

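```bash
python3 -c "
from cell import manip; print(manip.sign_off())"
```

```text
the job is handed in; nothing more can be done
None
```

The job is done and handed in. The combination padlock is held in the gripper with its dial up and its shackle pulled out to the stop.

- **Drawer:** I pulled it open about 0.17 m and left it open.
- **Dial:** The pointer stood about 60° counter-clockwise, so I turned it clockwise two clicks. The picture then showed it pointing at the shackle.
- **Shackle:** It moved about 18 mm and then stopped against firm resistance. In the picture the short leg is clear of the body.
- **Lift:** I gripped the body by its x sides at 40 N and lifted it straight out.

**Last checks, at 16.8 s:**
- The opening was 63.7 mm, which fits the 64 mm body, and the load was 3.7 N, which fits 0.37 kg.
- The tip of the fingers was at z = 0.296 m, so the padlock is well above 20 cm, and nothing was seen touching it.
- The keyed padlock is in its nest. The amber jar and the beaker are standing.
- The clear jar was partly hidden behind the held padlock in the last picture. I did not look again at the bottles and the meter, but the arm never went near them.
- No check failed or disagreed.

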